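Let the larger mixing ball out of its dispenser

ROBOT

A 6-joint arm with a two-finger parallel gripper is mounted at the origin on a cart in front of the work surface, level with it; the furniture and walls round the work are solid. World frame = base frame: x ahead of the robot, y to its left, z up, the work surface at z = 0. Lengths are in m, angles in rad, forces in N, time in s.
With the tool pointing down it reaches from about 0.375 to 0.9 m from the base axis. Payload 3.1 kg.
Tool frame: the origin (TCP) lies between the finger pads; the fingertips stand 11 mm ahead of it and the grasp point (between the pads) lies 8 mm behind it; z points along the fingers, y is the line along which they close (so a half turn about z gives the same grasp; the last joint's range is limited). The gripper opens to 87 mm and grips with 3 to 60 N. Pads are 19 mm wide; open, the fingers measure 117 mm over their backs; the gripper's body (75 mm by 190 mm) begins 51 mm behind the grasp point.
Start: joints at [-1.458, 0.527, 1.433, -0, 1.181, -0.178], TCP at [0.179, -0.599, 0.234] pointing down, gripper open.
Joint ranges: [-3.08, 3.08], [-0.75, 2.2], [0.22, 2.44], [-1.43, 4.57], [0, 2.65], [-2.85, 2.85]. Speed limits (rad/s): [2.79, 2.79, 3.14, 3.14, 3.14, 3.14].

INTERFACE

Orientations are given as a unit quaternion [x, y, z, w].
In Python, from rig import ctrl, imaging, order, read_state gives the robot as it stands (ctrl), with the cameras (imaging), the job (order) and the readings as plain functions.
- The arm moves only by the tool jog_arm, called in YAML: its name, and indented under it one key for each argument. Schema: {"type":"object","properties":{"motion":{"type":"array","items":{"type":"array","items":{"type":"number"},"minItems":7,"maxItems":7},"minItems":1,"maxItems":12},"only":{"type":"string"},"quiet":{"type":"boolean"},"lines":{"type":"string"}},"required":["motion"],"additionalProperties":false}. motion is a list of rows, 1 to 12 of them, each of 7 numbers: a rotation vector rx, ry, rz in fractions of the full range, 1 being pi rad, then dx, dy, dz in shares of the most that a row can go, 1 being 50 mm, then the opening from 0.0 (shut) to 1.0 (fully open); each row shifts and turns the commanded pose from where the row before left it, along the tool's axes as they then stand; what a row does not reach is not made up. A row lasts 1/10 s, in which the tool goes at most 0.05 m and 0.15 rad, less where a joint would pass 70% of its speed; a pose out of reach is approached as far as the arm can. The fingers move at their own pace and stop on an object; the grip force is fixed at half the most. Time passes only in rows, so rows that do not move let the fingers close. The tool returns the time, the measured TCP pose, the force, the opening and the grip force at its end. only (a regular expression) keeps the lines of the reply that match it, lines (a string "A,B") keeps lines A to B, and quiet returns only ok. A shift or turn number past 1, either way, is cut back to 1. Input that does not fit is refused with a message, and nothing moves.
- read_state(): the state, without advancing time (a new reading comes with each control period).
- imaging.capture(name): name is "scene" or "top"; returns a dict with "pixels" (480x640x3 uint8, red, green, blue), "camera_matrix" (3x3 intrinsics, pixels), "R" (3x3) and "t" (3): a world point X has camera coordinates R X + t. Camera axes: x right, y down, z forward; pixel columns grow to the right and rows downward; lengths in m; the calibration is good to about 2 mm. A picture is of the moment at which its call begins. There is no depth.
- order.finish_job(): hands the job in; it is judged then, once.
The state is a dict: "time_s": time; "joints": joint angles; "dq": joint speeds; "tau": joint torques, N m; "eef_pos": TCP position; "ee_rot": TCP orientation; "ft_force": force on the tool from outside, world axes, zero at the start; "torque": the same for the moment, N m; "finger_gap": opening from 0.0 (shut) to 1.0 (fully open); "grasp_force": force on a finger pad.
Only numpy, scipy, OpenCV 4.12 (cv2) and the standard library are available. Lean on these libraries where they do the work, as an engineer would, in place of code of your own. Each camera call takes 0.05 s, during which the arm holds its last target. There are 200 camera calls.

TASK

Two wooden dispensers each hold back one steel ink-mixing ball behind a gate. At the dispenser with the larger ball, press the round pad at the end of the lever down with the fingertips so that the gate lifts, keep it down until the ball has rolled into the catch tray, then let the lever come back up so that the gate is shut. Do not touch or lift the balls, do not work the other lever, and leave everything else where it is.

Things in the scene. Friction and masses are not known exactly. Their poses are not given: they have to be found in the camera images.
- large_dispenser: Wooden dispenser with the larger ball, fixed to the table, one of two alike. T-shaped base 10 mm thick; origin under the base below the lever's pivot (pivot 75 mm up). z up; pad towards -x (robot side), gate and the T's crossbar (chute and tray) at x = +95 mm. Footprint x -117 to +130 mm; y within 25 mm along the lever, 64 mm at the crossbar. Cheeks of the pivot reach 88 mm up.
- large_gate (a point): Foot of the gate's place on the chute floor, 35 mm above the table. On the dispenser's +y side is the chute, which slopes down towards the gate; on its -y side the catch tray.
- large_tray (a point): Middle of the floor (16 mm above the table) of the open catch tray of that dispenser; the tray is 50 mm (x) by 42 mm (y) inside, its rim 42 mm above the table. A ball in it has rolled past the gate to the dispenser's -y side and lies at its far end.
- large_lever (a joint): Rocking lever of the dispenser with the larger ball, rad: 0 = level, gate shut (spring-returned); grows as the pad end goes down and the gate end rises; 0.42 = stop. Its ball can pass under the gate from about 0.25. Pivot axis horizontal along the dispenser's y. Pressing at the pad takes about 2 N at first and 4 N at the stop; let go, it swings back by itself.
- large_pad (a point): Round dark wooden pressing pad, 38 mm across, 7 mm thick, on the lever of the dispenser with the larger ball. The point: middle of its top face, 100 mm from the pivot; level it is 87 mm above the table, at the stop about 45 mm (tilted with the lever and shifted about 4 mm along the dispenser's x). Pressed straight down.
- large_ball: The larger steel ball, 26 mm in diameter; its origin is a point of its surface that turns as it rolls.
- large_ball_center (a point): Centre of the larger steel ball, 26 mm in diameter, at the start resting against the gate on its +y side.
- small_dispenser: Wooden dispenser with the smaller ball, fixed to the table, one of two alike. T-shaped base 10 mm thick; origin under the base below the lever's pivot (pivot 75 mm up). z up; pad towards -x (robot side), gate and the T's crossbar (chute and tray) at x = +95 mm. Footprint x -117 to +130 mm; y within 25 mm along the lever, 64 mm at the crossbar. Cheeks of the pivot reach 88 mm up.
- small_gate (a point): Foot of the gate's place on the chute floor, 35 mm above the table. On the dispenser's +y side is the chute, which slopes down towards the gate; on its -y side the catch tray.
- small_tray (a point): Middle of the floor (16 mm above the table) of the open catch tray of that dispenser; the tray is 50 mm (x) by 42 mm (y) inside, its rim 42 mm above the table. A ball in it has rolled past the gate to the dispenser's -y side and lies at its far end.
- small_lever (a joint): Rocking lever of the dispenser with the smaller ball, rad: 0 = level, gate shut (spring-returned); grows as the pad end goes down and the gate end rises; 0.42 = stop. Its ball can pass under the gate from about 0.15. Pivot axis horizontal along the dispenser's y. Pressing at the pad takes about 2 N at first and 4 N at the stop; let go, it swings back by itself.
- small_pad (a point): Round dark wooden pressing pad, 38 mm across, 7 mm thick, on the lever of the dispenser with the smaller ball. The point: middle of its top face, 100 mm from the pivot; level it is 87 mm above the table, at the stop about 45 mm (tilted with the lever and shifted about 4 mm along the dispenser's x). Pressed straight down.
- small_ball: The smaller steel ball, 16 mm in diameter; its origin is a point of its surface that turns as it rolls.
- small_ball_center (a point): Centre of the smaller steel ball, 16 mm in diameter, at the start resting against the gate on its +y side.
- ink_jar: Loose capped ink jar, 46 mm across, 35 mm high; origin under its middle. Bystander, to be left where it is.
- eraser: Loose eraser in a paper sleeve, 23 x 58 x 13 mm; origin under its middle. Bystander, to be left where it is.
- jar_cap: Loose black screw cap, 46 mm across, 16 mm high; origin under its middle. Bystander, to be left where it is.
- wax_stick: Loose stick of sealing wax, 11 x 85 x 11 mm; origin under its middle. Bystander, to be left where it is.
- nib_packet: Loose flat kraft paper packet, 82 x 60 x 5 mm; origin under its middle. Bystander, to be left where it is.
- rinse_jar: Loose glass rinse jar, 65 mm across, 81 mm high; origin under its middle. Bystander, to be left where it is.

How it is judged:
By the outcome, as a careful person would: the job done as asked, in the order asked, and still so for the second after the job is handed in, with the robot touching nothing.
It also fails if it takes over 34 s, if anything falls off the work surface, if the arm or the gripper's body presses on something with over 40 N, if the wrist force passes 120 N, or if a joint passes its speed limit or range.

## Working session

There is one attempt and no reset: what is moved stays moved. The work goes in short steps, Python scripts to look and compute and a tool call to move; the robot and the scene stay as the last step left them, time stands still between calls to the robot, and variables do not carry over. Pictures are saved under pics/ and viewed, at most 10 in all, crops included, and the job is handed in when it is done.

```bash
ls; mkdir -p pics; python3 - <<'E'
from rig import ctrl, imaging, order, read_state
import cv2,pickle
for n in("scene","top"):
    c=imaging.capture(n); cv2.imwrite(f"pics/{n}0.png",c["pixels"][:,:,::-1]); pickle.dump(c,open(f"{n}0.pkl","wb"))
    print(n,c["camera_matrix"].tolist(),c["R"].round(3).tolist(),c["t"])
print(read_state())
E
```

```text
pics
rig.py
scene [[546.5166678924866, 0.0, 322.9985773712716], [0.0, 546.5166678924866, 244.49007341246062], [0.0, 0.0, 1.0]] [[-0.833, -0.554, 0.02], [-0.429, 0.622, -0.655], [0.35, -0.553, -0.756]] [0.49420796 0.21711823 1.37362554]
top [[550.0751903214523, 0.0, 325.7174391888905], [0.0, 550.0751903214523, 237.33373433347663], [0.0, 0.0, 1.0]] [[-0.02, -0.999, -0.027], [-0.986, 0.024, -0.167], [0.168, 0.023, -0.986]] [0.10991203 0.55166709 1.07946818]
{'time_s': 0.1, 'joints': array([-1.45850777e+00,  5.28346883e-01,  1.43380142e+00,  2.32043330e-06,
        1.18141545e+00, -1.78502511e-01]), 'dq': array([-1.08519169e-03, -1.50088381e-03, -3.01376817e-03, -1.68813010e-04,
        2.10447749e-05,  1.20136460e-03]), 'tau': array([-5.90346390e-04, -4.40986490e+01, -1.77150321e+01,  6.35510869e-02,
        5.34276443e-02, -3.32276056e-05]), 'eef_pos': array([ 0.17914646, -0.59808995,  0.23267698]), 'ee_rot': array([ 9.89448261e-01,  1.44883292e-01,  3.36950020e-05, -9.84975422e-04]), 'ft_force': array([-1.09473842, -0.42233414, -0.09533779]), 'torque': array([0.01751311, 0.03977713, 0.00210875]), 'grasp_force': 0.0, 'finger_gap': 0.9997385475845436}
```

View pics/scene0.png

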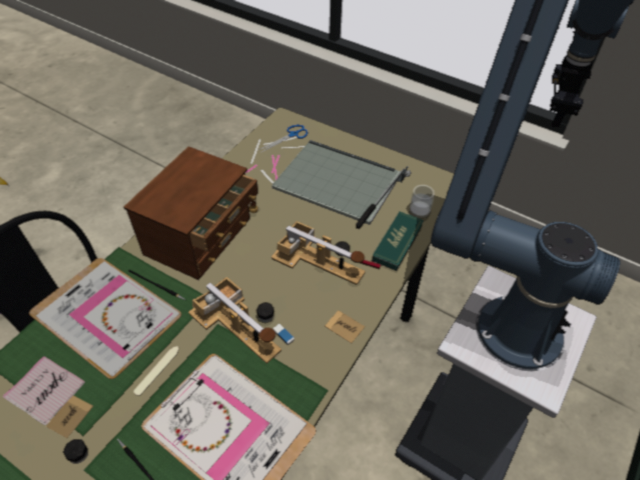

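View pics/top0.png

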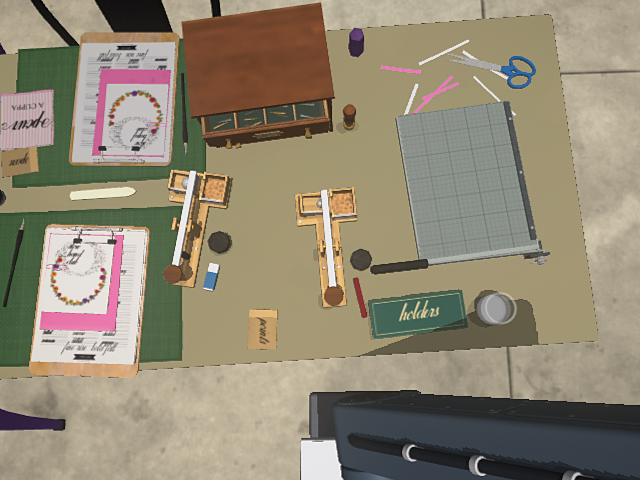

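The top view shows two dispensers with pads at about (173,272) and (334,296), and their gates near (190,185) and (326,200). I'll zoom in to compare the balls.

```bash
python3 - <<'E'
import cv2,numpy as np
t=cv2.imread("pics/top0.png");s=cv2.imread("pics/scene0.png")
f=lambda im,x,y,w,h:cv2.resize(im[y:y+h,x:x+w],(400,300),interpolation=cv2.INTER_CUBIC)
cv2.imwrite("pics/c1.png",np.vstack([np.hstack([f(t,150,160,100,75),f(t,280,180,100,75)]),np.hstack([f(s,185,270,120,90),f(s,265,210,120,90)])]))
g=lambda im,x,y,w,h:cv2.resize(im[y:y+h,x:x+w],(400,300),interpolation=cv2.INTER_CUBIC)
cv2.imwrite("pics/c2.png",np.vstack([np.hstack([g(t,140,235,80,60),g(t,294,255,80,60)]),np.hstack([g(s,227,310,80,60),g(s,315,230,80,60)])]))
E
```

```text
(no output)
```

View pics/c1.png

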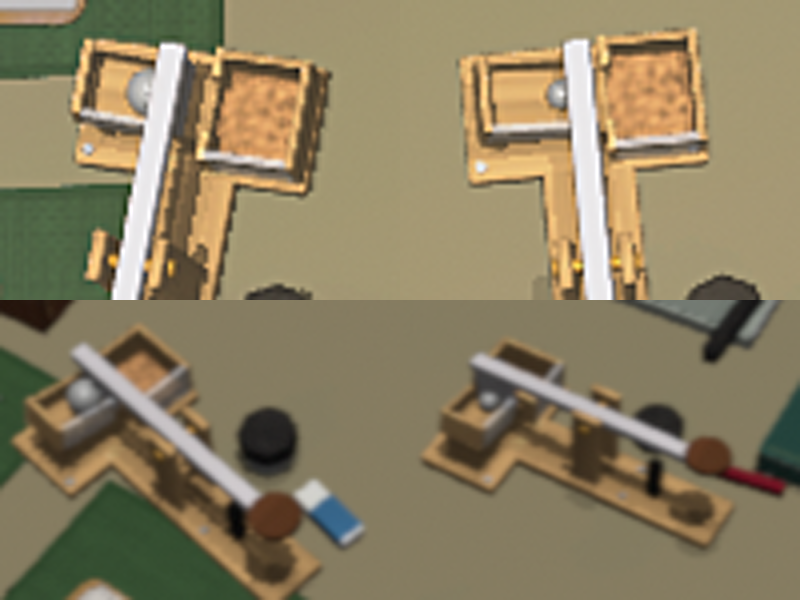

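View pics/c2.png

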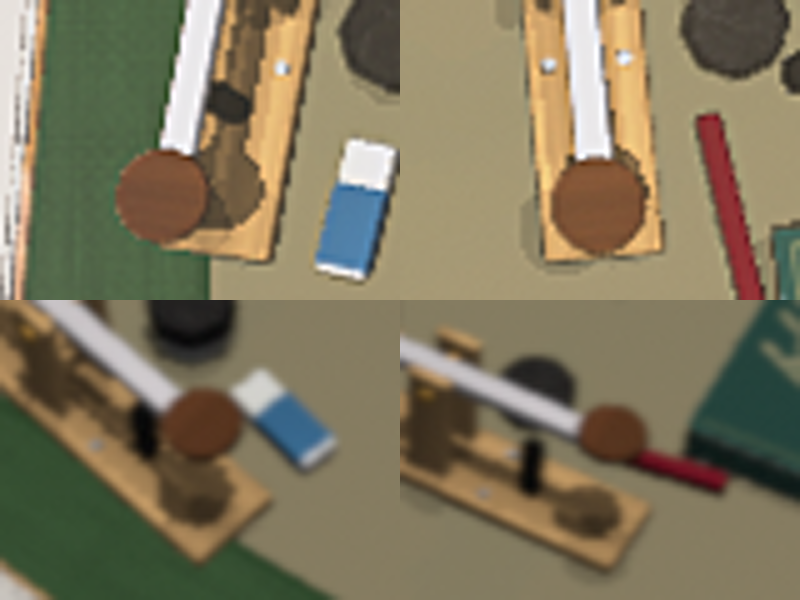

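The left dispenser has the clearly larger ball (top about (186,182)). Its pad is at top (172.4,274.2) and scene (267.4,335). Next I'll triangulate.

```bash
cat >h.py <<'E'
import cv2,pickle,numpy as np
from scipy.spatial.transform import Rotation as Ro
from rig import ctrl, imaging, order, read_state
C={n:pickle.load(open(n+"0.pkl","rb")) for n in("scene","top")}
P={n:c["camera_matrix"]@np.c_[c["R"],c["t"]] for n,c in C.items()}
def tri(a,b):
    X=cv2.triangulatePoints(P["top"],P["scene"],np.float64(a),np.float64(b)).ravel();X=X[:3]/X[3]
    print("tri",X.round(4),"reproj",[((p@np.r_[X,1])[:2]/(p@np.r_[X,1])[2]).round(1).tolist() for p in P.values()]);return X
def rel(target):
    s=read_state();R=Ro.from_quat(s["ee_rot"])
    print("pos",s["eef_pos"].round(4),"toolx",R.as_matrix()[:,0].round(3),"delta tool",R.inv().apply(target-s["eef_pos"]).round(4),"F",s["ft_force"].round(2))
E
python3 - <<'E'
from h import *
p=tri((172.4,274.2),(267.4,335)); e=tri((193,171),(210.5,285)); q=tri((333.6,295.9),(358,257))
b=tri((186,182.5),(210,298))
print(np.degrees(np.arctan2(*(e-p)[[1,0]])))
rel(np.r_[p[:2],.2])
a=np.array([.179,-.598]);t=np.linspace(0,1,50)[:,None];print(np.linalg.norm(a+t*(p[:2]-a),axis=1).min())
E
```

```text
tri [0.4818 0.4025 0.0798] reproj [[267.4, 335.0], [172.4, 274.2]]
tri [0.6912 0.3659 0.0746] reproj [[209.3, 284.5], [193.6, 172.5]]
tri [0.4315 0.0836 0.0788] reproj [[357.7, 256.9], [333.7, 296.2]]
tri [0.6753 0.3866 0.0542] reproj [[209.7, 297.9], [186.2, 182.9]]
-9.913494172486345
pos [ 0.1791 -0.5981  0.2327] toolx [0.958 0.287 0.   ] delta tool [ 0.5768 -0.8718  0.0346] F [-1.09 -0.42 -0.1 ]
0.3446421729606522
```

The manual's scale: shifts go in shares of 50 mm and turns go in shares of pi rad. Converting my numbers, 0.034 m is 0.68, -0.028 m is -0.56.

jog_arm:
  motion:
    - [0, 0, 0, 0.68, -0.56, 0, 0]
    - [0, 0, 0, 0.68, -0.56, 0, 0]
    - [0, 0, 0, 0.68, -0.56, 0, 0]
    - [0, 0, 0, 0.68, -0.56, 0, 0]
    - [0, 0, 0, 0.68, -0.56, 0, 0]
    - [0, 0, 0, 0.68, -0.56, 0, 0]
    - [0, 0, 0, 0.68, -0.56, 0, 0]
    - [0, 0, 0, 0.68, -0.56, 0, 0]
    - [0, 0, 0, 0.68, -0.56, 0, 0]
    - [0, 0, 0, 0.68, -0.56, 0, 0]
    - [0, 0, 0, 0.68, -0.56, 0, 0]

```text
time_s: 1.2
eef_pos: [0.4497, -0.1947, 0.2334]
ee_rot: [0.989, 0.145, -0.0, -0.0]
ft_force: [0.4, -0.3, 0.5]
finger_gap: 0.083
grasp_force: 0.0
```

```bash
python3 -c "
from h import *
rel(np.array([.4818,.4025,.2]))"
```

```text
pos [ 0.4497 -0.1947  0.2334] toolx [ 0.958  0.287 -0.   ] delta tool [ 0.2018 -0.5629  0.0335] F [ 0.45 -0.26  0.51]
```

Scaled: -0.0469 m is -0.938, 0.0168 m is 0.336.

jog_arm:
  motion:
    - [0, 0, 0, 0.336, -0.938, 0, 0]
    - [0, 0, 0, 0.336, -0.938, 0, 0]
    - [0, 0, 0, 0.336, -0.938, 0, 0]
    - [0, 0, 0, 0.336, -0.938, 0, 0]
    - [0, 0, 0, 0.336, -0.938, 0, 0]
    - [0, 0, 0, 0.336, -0.938, 0, 0]
    - [0, 0, 0, 0.336, -0.938, 0, 0]
    - [0, 0, 0, 0.336, -0.938, 0, 0]
    - [0, 0, 0, 0.336, -0.938, 0, 0]
    - [0, 0, 0, 0.336, -0.938, 0, 0]
    - [0, 0, 0, 0.336, -0.938, 0, 0]
    - [0, 0, 0, 0.336, -0.938, 0, 0]

```text
time_s: 2.4
eef_pos: [0.4804, 0.4025, 0.2331]
ee_rot: [0.989, 0.145, -0.0, 0.0]
ft_force: [1.2, 0.0, 0.4]
finger_gap: 0.008
grasp_force: 0.0
```

jog_arm:
  motion:
    - [0, 0, 0.0369, 0, 0, 0.2, 0]
    - [0, 0, 0.0369, 0, 0, 0.2, 0]
    - [0, 0, 0.0369, 0, 0, 0.2, 0]
    - [0, 0, 0.0369, 0, 0, 0, 0]
    - [0, 0, 0, 0, 0, 0, 0]
    - [0, 0, 0, 0, 0, 0, 0]

```text
time_s: 3.0
eef_pos: [0.4809, 0.4005, 0.2033]
ee_rot: [0.996, -0.085, -0.0, 0.0]
ft_force: [-0.5, -0.8, 0.5]
finger_gap: 0.008
grasp_force: 0.0
```

```bash
python3 -c "
from h import *
rel(np.array([.4818,.4025,.12]))
for n in ('top','scene'):cv2.imwrite(f'pics/{n}1.png',imaging.capture(n)['pixels'][:,:,::-1])
t=cv2.imread('pics/top1.png')[160:310,120:270];s=cv2.imread('pics/scene1.png')[250:400,180:330]
cv2.imwrite('pics/c3.png',cv2.resize(np.hstack([t,s]),(800,400)))"
```

```text
pos [0.4809 0.4005 0.2033] toolx [ 0.985 -0.17  -0.   ] delta tool [ 0.0006 -0.0021  0.0833] F [-0.54 -0.75  0.53]
```

View pics/c3.png

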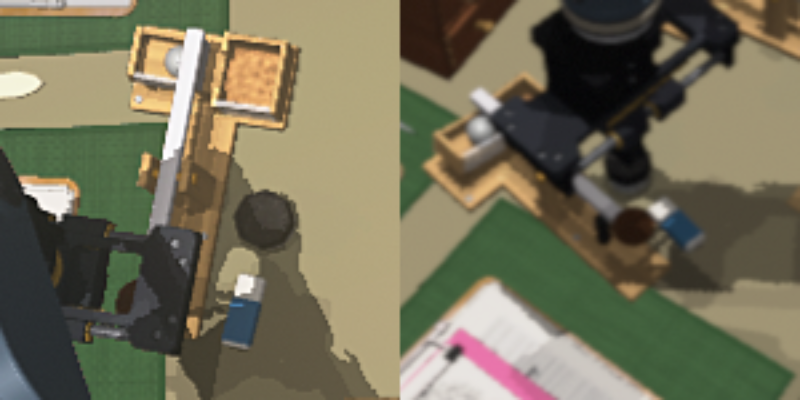

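The gripper hangs over the left pad (in the crop, pad at (130,297) partly hidden) and the ball is still behind its gate. Next is the descent.

Scaled: 0.03 m is 0.6, -0.002 m is -0.04.

jog_arm:
  motion:
    - [0, 0, 0, 0.02, -0.04, 0.6, 0]
    - [0, 0, 0, 0, 0, 0.6, 0]
    - [0, 0, 0, 0, 0, 0.6, 0]
    - [0, 0, 0, 0, 0, 0.2, 0]
    - [0, 0, 0, 0, 0, 0, 0]

```text
time_s: 3.6
eef_pos: [0.4815, 0.4018, 0.1022]
ee_rot: [0.996, -0.086, -0.001, 0.001]
ft_force: [0.2, -0.3, -0.6]
finger_gap: 0.005
grasp_force: 0.0
```

jog_arm:
  motion:
    - [0, 0, 0, 0, 0, 0.2, 0]
    - [0, 0, 0, 0, 0, 0.2, 0]
    - [0, 0, 0, 0, 0, 0, 0]

```text
time_s: 3.9
eef_pos: [0.4829, 0.4029, 0.0837]
ee_rot: [0.996, -0.086, 0.001, -0.001]
ft_force: [0.0, 1.0, 2.6]
finger_gap: 0.004
grasp_force: 1.2
```

Scaled: 0.01 m is 0.2.

jog_arm:
  motion:
    - [0, 0, 0, 0, 0, 0.2, 0]
    - [0, 0, 0, 0, 0, 0.2, 0]
    - [0, 0, 0, 0, 0, 0, 0]
    - [0, 0, 0, 0, 0, 0, 0]
    - [0, 0, 0, 0, 0, 0, 0]
    - [0, 0, 0, 0, 0, 0, 0]
    - [0, 0, 0, 0, 0, 0, 0]
    - [0, 0, 0, 0, 0, 0, 0]
    - [0, 0, 0, 0, 0, 0, 0]
    - [0, 0, 0, 0, 0, 0, 0]

```text
time_s: 4.9
eef_pos: [0.4825, 0.4024, 0.0637]
ee_rot: [0.996, -0.086, 0.0, -0.0]
ft_force: [0.9, 0.3, 4.0]
finger_gap: 0.005
grasp_force: 1.9
```

```bash
python3 -c "
from h import *
for n in ('top','scene'):cv2.imwrite(f'pics/{n}2.png',imaging.capture(n)['pixels'][:,:,::-1])
t=cv2.imread('pics/top2.png')[160:310,120:270];s=cv2.imread('pics/scene2.png')[250:400,180:330]
cv2.imwrite('pics/c4.png',cv2.resize(np.hstack([t,s]),(800,400)))"
```

```text
(no output)
```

View pics/c4.png

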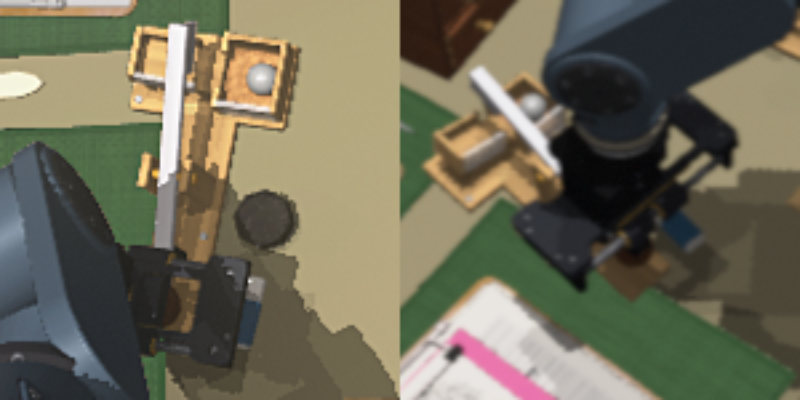

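The ball is in the tray (crop (262,80)). I'll hold a little longer, then raise slowly.

jog_arm:
  motion:
    - [0, 0, 0, 0, 0, 0, 0]
    - [0, 0, 0, 0, 0, 0, 0]
    - [0, 0, 0, 0, 0, 0, 0]
    - [0, 0, 0, 0, 0, 0, 0]
    - [0, 0, 0, 0, 0, 0, 0]
    - [0, 0, 0, 0, 0, 0, 0]
    - [0, 0, 0, 0, 0, 0, 0]
    - [0, 0, 0, 0, 0, 0, 0]
    - [0, 0, 0, 0, 0, 0, 0]
    - [0, 0, 0, 0, 0, 0, 0]

```text
time_s: 6.0
eef_pos: [0.4824, 0.4024, 0.0636]
ee_rot: [0.996, -0.086, 0.0, -0.0]
ft_force: [1.1, 1.4, 4.4]
finger_gap: 0.007
grasp_force: 1.9
```

jog_arm:
  motion:
    - [0, 0, 0, 0, 0, -0.14, 0]
    - [0, 0, 0, 0, 0, -0.14, 0]
    - [0, 0, 0, 0, 0, -0.14, 0]
    - [0, 0, 0, 0, 0, -0.14, 0]
    - [0, 0, 0, 0, 0, -0.14, 0]
    - [0, 0, 0, 0, 0, -0.2, 0]
    - [0, 0, 0, 0, 0, -0.6, 0]
    - [0, 0, 0, 0, 0, -0.8, 0]
    - [0, 0, 0, 0, 0, -0.8, 0]
    - [0, 0, 0, 0, 0, -0.6, 0]
    - [0, 0, 0, 0, 0, 0, 0]
    - [0, 0, 0, 0, 0, 0, 0]

```text
time_s: 7.2
eef_pos: [0.4827, 0.4023, 0.2495]
ee_rot: [0.996, -0.087, 0.001, -0.0]
ft_force: [-0.4, -0.2, -0.7]
finger_gap: 0.005
grasp_force: 0.0
```

jog_arm:
  motion:
    - [0, 0, 0, 0, 0.8, 0, 0]
    - [0, 0, 0, 0, 0.8, 0, 0]
    - [0, 0, 0, 0, 0.8, 0, 0]
    - [0, 0, 0, 0, 0.8, 0, 0]
    - [0, 0, 0, 0, 0, 0, 0]
    - [0, 0, 0, 0, 0, 0, 0]
    - [0, 0, 0, 0, 0, 0, 0]
    - [0, 0, 0, 0, 0, 0, 0]
    - [0, 0, 0, 0, 0, 0, 0]

```text
time_s: 8.1
eef_pos: [0.4548, 0.2456, 0.2482]
ee_rot: [0.996, -0.086, -0.0, -0.0]
ft_force: [0.4, -0.5, -0.2]
finger_gap: 0.004
grasp_force: 0.0
```

```bash
python3 -c "
from h import *
for n in ('top','scene'):cv2.imwrite(f'pics/{n}3.png',imaging.capture(n)['pixels'][:,:,::-1])
t=cv2.imread('pics/top3.png')[160:310,120:270];s=cv2.imread('pics/scene3.png')[250:400,180:330]
cv2.imwrite('pics/c5.png',cv2.resize(np.hstack([t,s]),(800,400)))"
```

```text
(no output)
```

View pics/c5.png

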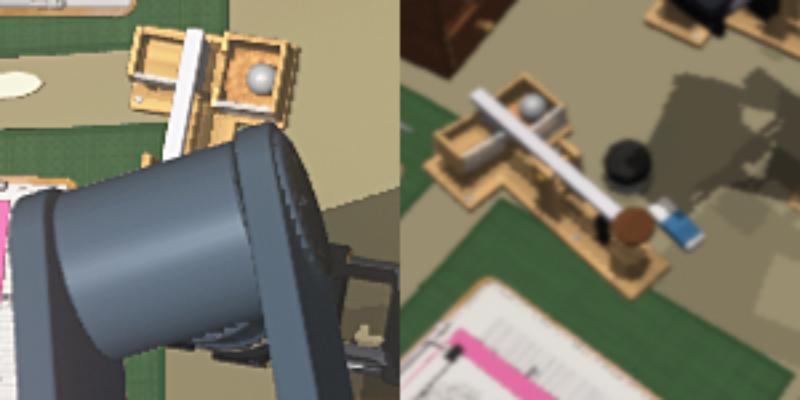

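The lever is level again, with the pad at scene crop (633,225) as before. The ball rests in the tray at (262,80), and the cap and eraser are in place. I'm handing the job in.

```bash
python3 -c "
from rig import ctrl, imaging, order, read_state
print(order.finish_job())"
```

```text
the job is handed in; nothing more can be done
None
```

The larger ball is in its catch tray, the lever is back up with the gate shut, and I handed the job in at about 8 s with the arm clear of everything.

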